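# Lock the lid on the sample mill

### The job

Close the mill so that the dried-mushroom sample can be ground: pick the blue lid up from the bench, set it on the bowl with its two lugs down in the gaps of the collar, then push it down against the spring seal and turn it clockwise (seen from above) about a quarter turn, until the lugs spring up into their notches and it stays locked by itself. Lean on it no harder than it needs, for lid and collar are damaged above 30 N (about 3 kg). Leave the jar, the dish and the brush where they are.

Things in the scene. Friction and masses are not known exactly. Their poses are not given: they have to be found in the camera images.
- lid: Blue plastic mill lid, 0.16 to 0.26 kg: a round plug 72 mm in diameter and 24 mm high (foot tapered to 68 mm over the lowest 3 mm), a grip bar on top, two bayonet lugs at its foot. Origin: centre of the underside; z up. A half turn about z gives the same lid. It starts upright on the bench, free of the mill.
- lid_grip (a point): Middle of the lid's grip bar, 39 mm above the underside. The bar is 52 mm long along the lid's x, 18 mm wide along y, flat-sided, from 24 to 54 mm above the underside.
- lid_lug (a point): Tip of the lug at the lid's +x, 44.5 mm from the axis, 2 mm above the underside; the other lug is opposite at -x. Each is 4 mm thick (0 to 4 mm above the underside) and 20 degrees wide (about 15 mm), its foot 1 degree narrower at each end. A white dot beside each end of the bar points to it.
- mill: White sample mill, its motor housing (164 mm along x, 144 mm along y, 94 mm high) fixed to the bench. On it a round steel bowl with an aluminium bayonet collar, 102 mm in diameter, top face 165 mm above the bench. Bowl and collar stand on soft rubber buffers and sink by up to 4.5 mm when pushed, more or less easily. Origin: centre of the foot, z up; control panel at -x.
- collar (a point): Centre of the mouth, level with the collar's top face; moves with the bowl; axes as the mill's, z up. Bore 76 mm in diameter with two gaps for the lugs, at +x and -x. Clockwise (from above) from each gap a land 6 mm thick bars the way: the lugs pass under it once the lid's underside is 10 mm below this point; the channel's floor stops the lid hard at 12 mm.
- gap (a point): Middle of the gap at the collar's +x (42 mm from the axis), on the top face; the other one is at -x. Each gap is 24 degrees wide, reaches out to 46 mm from the axis and has a red mark on the rim outside it. A lid laid on with its lugs beside the gaps rests on the lands, underside level with the top face.
- seal_rest (a point): Rest height of the top of the white seal ring (52 to 70 mm in diameter) that stands in the bowl on a spring, 3 mm below the collar's top face; moves with the bowl. The lid in the gaps rests on the ring. The spring gives 1.5 N at rest and 1.5 N more per mm: besides the lid's weight, 9 to 11 N of push bring the lugs below the lands, 12 to 14 N bring them to the channel's floor.
- lock (a point): Same point as collar, but its x axis runs through the two locking notches (green marks), 84 degrees clockwise from the gaps; a stop ends the turn at 87. There the spring lifts the lugs 3 mm into the notches: lid's x axis along this x (either way round), underside 7 mm below the top face. Elsewhere under the lands it stays at 10 mm; friction resists the turn.
- jar: Bystander: closed sample jar of dried mushroom with a steel lid, 60 mm diameter, 85 mm high. Origin: centre of the underside.
- dish: Bystander: aluminium weighing dish with one dried shiitake, 60 mm diameter, 16 mm high. Origin: centre of the underside.
- brush: Bystander: cleaning brush 200 mm long, lying along its x, orange handle to -x. Origin: under its middle, on the bench.
Things that resemble listed ones, but are neither listed nor needed, are in the scene too. Of the things that look like the lid, the middle-sized one is meant.

How it is judged:
By the outcome, as a careful person would: the job done as asked, in the order asked, and still so for the second after the job is handed in, with the robot touching nothing.
It also fails if it takes over 69 s, if anything falls off the work surface, if the arm or the gripper's body presses on something with over 40 N, if the wrist force passes 120 N, or if a joint passes its speed limit or range.

### The arm

A 6-joint arm with a two-finger parallel gripper is mounted at the origin on the work surface. World frame = base frame: x ahead of the robot, y to its left, z up, the work surface at z = 0. Lengths are in m, angles in rad, forces in N, time in s.
With the tool pointing down it reaches from about 0.25 to 0.775 m from the base axis. Payload 4 kg.
Tool frame: the origin (TCP) lies midway between the tips of the shut fingers; the grasp point (between the pads) lies 19 mm behind it (robot.grasp_offset is the distance from the TCP to the grasp point, in m); z points along the fingers, y is the direction in which the jaws open and shut (so a half turn about z gives the same grasp; the last joint's range is limited). The gripper opens to 94 mm and grips with 3 to 60 N. Pads are 16 mm wide; open, the fingers measure 119 mm over their backs; the gripper's body (75 mm by 177 mm) begins 78 mm behind the grasp point.
Start: joints at [1.037, 0.087, 1.371, -0, 1.684, -0.103], TCP at [0.23, 0.5, 0.206] pointing down, gripper open.
Joint ranges: [-3.1, 3.1], [-0.76, 2.03], [0.27, 2.55], [-1.08, 4.22], [0.17, 2.65], [-2.57, 2.57]. Speed limits (rad/s): [2.79, 2.79, 3.14, 3.14, 3.14, 3.14].

### API

Orientations are given as [roll, pitch, yaw] about the fixed x, y, z axes, in that order (R = Rz(yaw) Ry(pitch) Rx(roll)).
In Python, from bench import status, viewer, order, robot gives the robot as it stands. The module is installed in compiled form; this text tells all that it offers.
- The arm moves only by the tool move_arm, never from a script. Its argument "targets" is a list of rows, each a list of 3 entries, a list of its own where there are three numbers: the shift along the tool's x, y, z in mm, then the turn, a rotation vector about the tool's x, y, z in degrees, then the opening, from -1 (shut) to 1 (fully open). A call has 1 to 20 rows; each row is the pose to reach, as a shift and turn from the pose commanded when the call began, along the tool's axes at that moment; what a row does not reach only later rows make up. A row lasts 1/8 s, in which the tool goes at most 62.5 mm and 10.7 degrees, less where a joint would pass 70% of its speed; a pose out of reach is approached as far as the arm can. A call with a gripper value outside its range is refused whole. The fingers move at their own pace and stop on an object; the grip force is fixed at half the most. Time passes only in rows, so rows that repeat a pose let the fingers close. It gives the time, the measured TCP pose, the force and the opening at its end, in the units of the state.
- status.get_obs(): the state, without advancing time (a new reading comes with each control period).
- viewer.snapshot(name): name is "scene" or "top" or "wrist"; returns the picture (480x640x3 uint8, red, green, blue); there is no depth.
- viewer.camera_model(name): a dict with "K" (3x3 intrinsics, pixels), "xyz" and "attitude" of the camera in the world; the wrist camera has in their place "T_tool_cam" (4x4, takes a point from camera to tool coordinates, whose origin is the TCP and whose axes are the flange's). Camera axes: x right, y up, looking along -z (the intrinsics and any distortion apply to the point x, -y, -z); pixel columns grow to the right and rows downward; lengths in m; the calibration is good to about 2 mm. A picture is of the moment at which its call begins: read the wrist's pose just before it. camera_model takes no time and is no camera call.
- order.close_job(): hands the job in, once; it reports no verdict.
The state is a dict: "time": time; "joint_positions": joint angles; "qvel": joint speeds; "joint_torque": joint torques, N m; "tool_pos": TCP position; "ee_rot": TCP orientation; "wrist_force": force on the tool from outside, world axes, zero at the start; "wrist_torque": the same for the moment, N m; "width": finger opening in m.
Only numpy, scipy, OpenCV 4.12 (cv2) and the standard library are available. Lean on these libraries where they do the work, as an engineer would, in place of code of your own. Each camera call takes 0.05 s, during which the arm holds its last target. There are 200 camera calls.

## Working session

There is one attempt and no reset: what is moved stays moved. The work goes in short steps, Python scripts to look and compute and a tool call to move; the robot and the scene stay as the last step left them, time stands still between calls to the robot, and variables do not carry over. Pictures are saved under pics/ and viewed, about 8 in all and at most 12, crops included, and the job is handed in when it is done.

Besides the shell and the picture viewer there is one more tool, called after "Call:" by a JSON object that holds its "name" and its "arguments", one argument or row to a line. move_arm: Moves the arm, as the interface text tells. Its arguments: {"type":"object","properties":{"targets":{"type":"array"}},"required":["targets"]}

```bash
mkdir -p pics
cat > h.py <<'E'
import numpy as np, cv2
from bench import status, viewer, order, robot
from scipy.spatial.transform import Rotation as R
def Rm(a):
    a=np.array(a,float)
    return a if a.shape==(3,3) else R.from_euler('xyz',a).as_matrix()
def cam(n,obs=None):
    m=viewer.camera_model(n); K=np.array(m['K'])
    if 'T_tool_cam' in m:
        o=obs or status.get_obs(); T=np.eye(4); T[:3,:3]=Rm(o['ee_rot']); T[:3,3]=o['tool_pos']
        T=T@np.array(m['T_tool_cam']); return K,T[:3,:3],T[:3,3]
    return K,Rm(m['attitude']),np.array(m['xyz'])
def px2z(c,u,v,z):
    K,A,p=c; d=np.linalg.inv(K)@[u,v,1]; d=A@[d[0],-d[1],-d[2]]
    return p+d*(z-p[2])/d[2]
def proj(c,P):
    K,A,p=c; q=A.T@(np.array(P)-p); q=K@[q[0],-q[1],-q[2]]; return q[:2]/q[2]
def save(n,f): 
    im=viewer.snapshot(n); cv2.imwrite('pics/'+f,im[:,:,::-1]); return im
E
python3 - <<'E'
from h import *
a=save('scene','s0.png');b=save('top','t0.png')
for n in('scene','top','wrist'):print(n,viewer.camera_model(n))
print(status.get_obs())
E
```

```text
scene {'K': array([[506.55776187,   0.        , 315.65711705],
       [  0.        , 506.55776187, 236.30820274],
       [  0.        ,   0.        ,   1.        ]]), 'xyz': array([ 1.06375044, -0.13037809,  0.94901445]), 'attitude': array([ 0.59541334, -0.01143899,  1.39372802])}
top {'K': array([[472.16650646,   0.        , 334.58619233],
       [  0.        , 472.16650646, 239.1645996 ],
       [  0.        ,   0.        ,   1.        ]]), 'xyz': array([0.29784751, 0.01280308, 1.23077612]), 'attitude': array([ 0.21018235,  0.00292624, -1.73260606])}
wrist {'K': array([[414.94297685,   0.        , 317.17584525],
       [  0.        , 414.94297685, 240.69542977],
       [  0.        ,   0.        ,   1.        ]]), 'T_tool_cam': array([[ 5.31681812e-04,  9.61882668e-01,  2.73461971e-01,
         8.03753639e-02],
       [ 9.99999841e-01, -4.59307540e-04, -3.28681038e-04,
        -1.33179842e-04],
       [-1.90549449e-04,  2.73462102e-01, -9.61882759e-01,
        -1.79217270e-01],
       [ 0.00000000e+00,  0.00000000e+00,  0.00000000e+00,
         1.00000000e+00]])}
{'time': 0.1, 'joint_positions': array([ 1.03689336e+00,  8.78827114e-02,  1.37209892e+00,  6.38830078e-06,
        1.68359414e+00, -1.03113516e-01]), 'qvel': array([-2.53363214e-03, -1.04342871e-03, -2.08172406e-03,  8.90210639e-04,
        3.32667430e-05,  1.19679409e-03]), 'joint_torque': array([ 1.62701243e-03, -3.41249979e+01, -3.03301978e+01,  7.19005382e-02,
        3.04327975e-02, -1.05145020e-04]), 'tool_pos': array([0.22943011, 0.49931905, 0.20442247]), 'ee_rot': array([-3.13962072e+00, -2.10439245e-04,  2.71080371e+00]), 'wrist_force': array([-0.23759522,  0.58928724,  0.62154639]), 'wrist_torque': array([-0.03702213,  0.05200526, -0.01679366]), 'width': 0.09370321519299306}
```

View pics/t0.png

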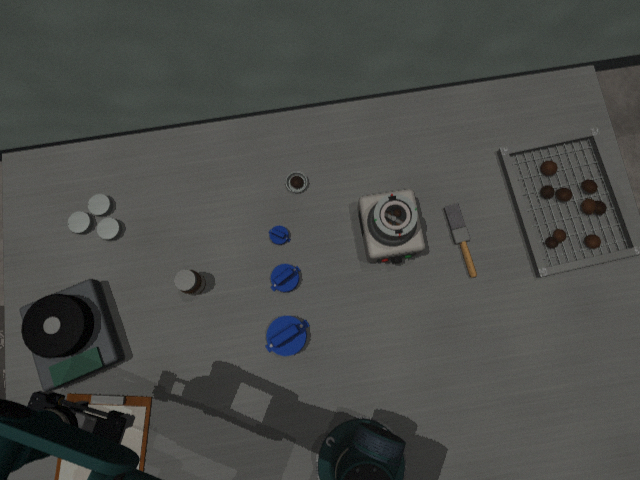

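View pics/s0.png

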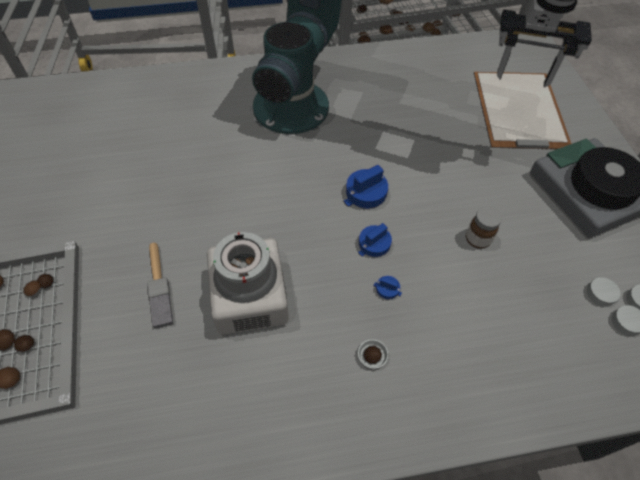

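Three blue lids are visible in the top view: small (279,235), middle (285,278) and large (287,336). I choose the middle one. The mill's collar is at (395,215), the jar at (187,281), the dish at (297,182) and the brush at (460,240). Next is a close crop of the lid and mill.

Run:
```python
from h import *
t=cv2.imread('pics/t0.png')
a=cv2.resize(t[250:306,250:320],None,fx=6,fy=6,interpolation=3)
b=cv2.resize(t[180:275,345:440],None,fx=4,fy=4,interpolation=3)
o=np.zeros((390,810,3),np.uint8);o[:336,:420]=a;o[:380,425:805]=b
cv2.imwrite('pics/c0.png',o[:,:800])
c=cam('top')
for u,v,z in[(285,278,.024),(395,215,.165),(187,281,.085),(297,182,.016)]:print(px2z(c,u,v,z))
hsv=cv2.cvtColor(t,cv2.COLOR_BGR2HSV);m=cv2.inRange(hsv,(105,120,60),(125,255,255))
n,_,s,ce=cv2.connectedComponentsWithStats(m)
for i in range(1,n):
  if s[i,4]>60:
    x,y,w,h=s[i,:4];print(s[i],ce[i],px2z(c,*ce[i],.03),np.linalg.norm(px2z(c,x,y,.02)-px2z(c,x+w,y,.02)))
```

```text
[0.47241798 0.11696233 0.024     ]
[ 0.55683783 -0.16909951  0.165     ]
[0.49489995 0.34853209 0.085     ]
[0.72642495 0.04931277 0.016     ]
[269 226  20  18 259] [278.19305019 234.28185328] [0.58785584 0.11798902 0.03      ] 0.05279168691282231
[271 264  29  28 589] [284.16298812 277.30220713] [0.4736717  0.11830728 0.03      ] 0.07524122492439006
[ 266  316   43   40 1225] [285.86612245 335.2955102 ] [0.3290432  0.13433107 0.03      ] 0.10902715692646689
```

View pics/c0.png

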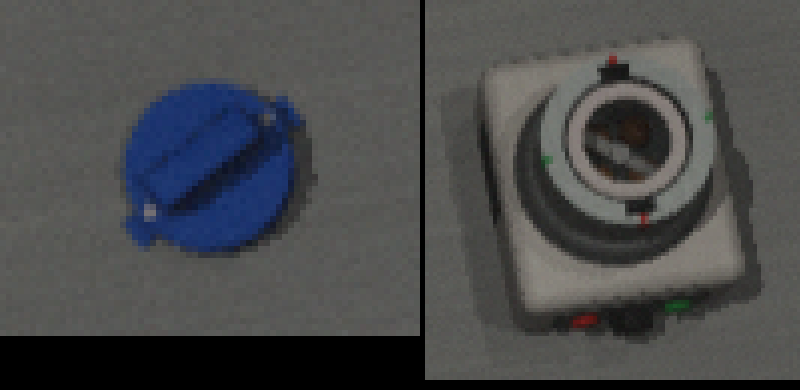

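```bash
cat >> h.py <<'E'
def rel(P,yaw,o=None,tilt=True):
    "shift (tool axes, mm) and rotvec (deg) from measured pose to TCP P, tool straight down with yaw"
    o=o or status.get_obs(); A=Rm(o['ee_rot']); B=Rm([np.pi,0,yaw])
    return np.round(A.T@(np.array(P)-o['tool_pos'])*1e3,1), np.round(R.from_matrix(A.T@B).as_rotvec(degrees=True),1)
E
python3 - <<'E'
from h import *
c=cam('top')
a=px2z(c,275,285.3,.024);b=px2z(c,294.7,269.7,.024);d=b-a
print('dots',a,b,np.linalg.norm(d),(a+b)/2,np.degrees(np.arctan2(d[1],d[0])))
a=px2z(c,399.75,235,.165);b=px2z(c,392,195,.165);d=b-a
print('marks',a,b,np.linalg.norm(d),(a+b)/2,np.degrees(np.arctan2(d[1],d[0])))
a=px2z(c,345+(545-425)/4,180+160/4,.165);b=px2z(c,345+(708-425)/4,180+117/4,.165);d=b-a
print('green',a,b,np.linalg.norm(d),(a+b)/2,np.degrees(np.arctan2(d[1],d[0])))
s=cam('scene')
print(px2z(s,375,232,.054))
o=status.get_obs();print(o['time'],np.degrees(o['ee_rot']))
E
```

```text
dots [0.45794762 0.14486367 0.024     ] [0.48967846 0.08927263 0.024     ] 0.06400944596831584 [0.47381304 0.11706815 0.024     ] -60.28268289277131
marks [ 0.50810191 -0.17097206  0.165     ] [ 0.60580794 -0.17125617  0.165     ] 0.0977064446896403 [ 0.55695492 -0.17111411  0.165     ] -0.16660351100944681
green [ 0.55254859 -0.12092468  0.165     ] [ 0.5626448  -0.21956865  0.165     ] 0.09915930177691243 [ 0.5575967  -0.17024666  0.165     ] -84.1561281792003
[0.47917974 0.11425617 0.054     ]
0.1 [-1.79887017e+02 -1.20572806e-02  1.55317612e+02]
```

```bash
python3 -c "
from h import *
print(rel([.474,.117,.15],np.radians(120)))"
```

```text
(array([-381.9, -245.2,   54.8]), array([-0.1,  0. , 35.3]))
```

Call:
{"name": "move_arm", "arguments": {
  "targets": [
    [[-382, -245, 55], [0, 0, 35.3], 1],
    [[-382, -245, 55], [0, 0, 35.3], 1],
    [[-382, -245, 55], [0, 0, 35.3], 1],
    [[-382, -245, 55], [0, 0, 35.3], 1],
    [[-382, -245, 55], [0, 0, 35.3], 1],
    [[-382, -245, 55], [0, 0, 35.3], 1],
    [[-382, -245, 55], [0, 0, 35.3], 1],
    [[-382, -245, 55], [0, 0, 35.3], 1],
    [[-382, -245, 55], [0, 0, 35.3], 1],
    [[-382, -245, 55], [0, 0, 35.3], 1],
    [[-382, -245, 55], [0, 0, 35.3], 1]
  ]
}}

```text
time: 1.48
tool_pos: [0.4739, 0.1191, 0.1509]
ee_rot: [3.141, -0.0, 2.097]
wrist_force: [-0.1, -0.2, -0.2]
width: 0.0941
```

Run:
```python
from h import *
o=status.get_obs();im=save('wrist','w1.png');print(o['tool_pos'],np.degrees(o['ee_rot']),o['wrist_force'])
```

```text
[0.47391935 0.11913731 0.15085181] [ 1.79962683e+02 -1.12666042e-02  1.20164798e+02] [-0.08958992 -0.22380104 -0.15114909]
```

View pics/w1.png

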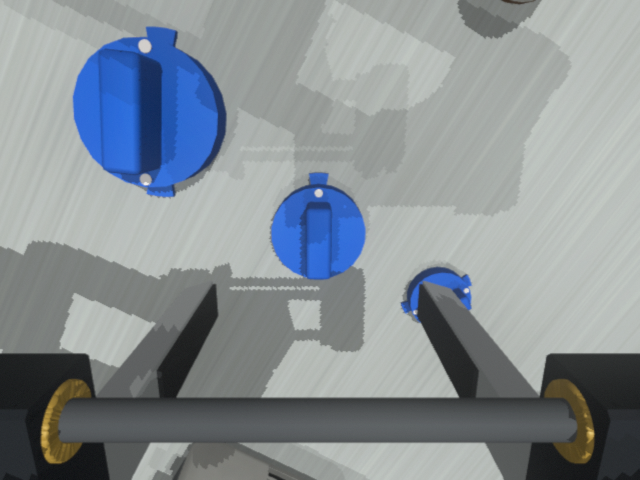

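Run:
```python
from h import *
o=status.get_obs();c=cam('wrist',o);im=cv2.imread('pics/w1.png')
hsv=cv2.cvtColor(im,cv2.COLOR_BGR2HSV);m=cv2.inRange(hsv,(100,120,40),(130,255,255));
n,l,s,ce=cv2.connectedComponentsWithStats(m);i=l[240,285];k=(l==i)
ys,xs=np.nonzero(k);print(s[i])
# disc edge at rows 215..250 
for r in (205,215,225,235,245):
    x=xs[ys==r];print(r,x.min(),x.max(),px2z(c,x.min(),r,.024)[:2],px2z(c,x.max(),r,.024)[:2])
# white dot
w=cv2.inRange(hsv,(0,0,200),(180,40,255))[180:205,305:332];yy,xx=np.nonzero(w);d=(xx.mean()+305,yy.mean()+180);print('dot',d,px2z(c,*d,.024))
# in tool coords
A=Rm(o['ee_rot'])
for r in range(205,256,5):
    x=xs[ys==r];a=(A.T@(px2z(c,x.min(),r,.024)-o['tool_pos']))*1e3;b=(A.T@(px2z(c,x.max()+1,r,.024)-o['tool_pos']))*1e3;print(a[:2].round(1),b[:2].round(1))
P=A.T@(px2z(c,*d,.024)-o['tool_pos'])*1e3;print(P)
cv2.imwrite('pics/c1.png',cv2.resize(im[160:290,260:380],None,fx=4.5,fy=4.5,interpolation=3))
```

```text
[ 271  173   94  107 7053]
205 281 355 [0.43976202 0.12340779] [0.48764194 0.15125152]
215 275 361 [0.43954213 0.11443593] [0.49556153 0.14701081]
225 272 363 [0.44128616 0.10648655] [0.50096469 0.14118681]
235 272 364 [0.44503425 0.09958034] [0.50578111 0.13489932]
245 273 362 [0.44949844 0.09296576] [0.50866864 0.12736562]
dot (np.float64(318.15384615384613), np.float64(192.69230769230768)) [0.45913105 0.1453969  0.024     ]
[ 21.  -27.5] [21.  28.7]
[ 17.2 -30.6] [17.2 31. ]
[ 13.3 -32.2] [13.3 33.4]
[  9.5 -33.8] [ 9.5 34.3]
[  5.6 -34.7] [ 5.6 35.1]
[  1.7 -34.8] [ 1.7 36. ]
[ -2.3 -34.9] [-2.3 36.1]
[ -6.2 -35. ] [-6.2 36.3]
[-10.2 -34.4] [-10.2  34.9]
[-14.3 -32.9] [-14.2  34.2]
[-18.3 -31.5] [-18.3  32. ]
[ 30.25518736   0.3191191  126.83825946]
```

View pics/c1.png

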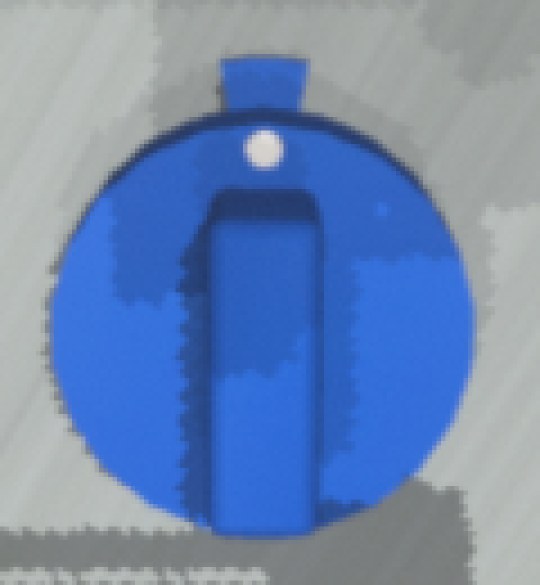

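The crop shows the middle lid well aligned with the tool: its dot is at (318,193), the disc centre is 3 mm off in tool x and about 0.6 mm off in y, and its diameter is about 71 mm. I go down and grip it.

Call:
{"name": "move_arm", "arguments": {
  "targets": [
    [[-3, 0.6, 50], [0, 0, 0], 1],
    [[-3, 0.6, 90], [0, 0, 0], 1],
    [[-3, 0.6, 110], [0, 0, 0], 1],
    [[-3, 0.6, 120], [0, 0, 0], 1],
    [[-3, 0.6, 123], [0, 0, 0], 1],
    [[-3, 0.6, 123], [0, 0, 0], 1],
    [[-3, 0.6, 123], [0, 0, 0], -1],
    [[-3, 0.6, 123], [0, 0, 0], -1],
    [[-3, 0.6, 123], [0, 0, 0], -1],
    [[-3, 0.6, 123], [0, 0, 0], -1],
    [[-3, 0.6, 123], [0, 0, 0], -1],
    [[-3, 0.6, 123], [0, 0, 0], -1],
    [[-3, 0.6, 123], [0, 0, 0], -1],
    [[-3, 0.6, 123], [0, 0, 0], -1]
  ]
}}

```text
time: 3.28
tool_pos: [0.4765, 0.1154, 0.0275]
ee_rot: [3.142, -0.0, 2.095]
wrist_force: [-0.3, -0.3, -0.4]
width: 0.0174
```

```bash
python3 -c "
from h import *
print(rel([.637,-.171,.27],np.radians(180)))"
```

```text
(array([-328.2,   -4.3, -242.6]), array([  0.,  -0., -60.]))
```

Call:
{"name": "move_arm", "arguments": {
  "targets": [
    [[0, 0, -30], [0, 0, 0], -1],
    [[0, 0, -80], [0, 0, 0], -1],
    [[0, 0, -140], [0, 0, 0], -1],
    [[0, 0, -195], [0, 0, -5], -1],
    [[0, 0, -235], [0, 0, -12], -1],
    [[-40, -1, -243], [0, 0, -20], -1],
    [[-95, -2, -243], [0, 0, -30], -1],
    [[-150, -2, -243], [0, 0, -40], -1],
    [[-205, -3, -243], [0, 0, -48], -1],
    [[-255, -4, -243], [0, 0, -54], -1],
    [[-295, -4, -243], [0, 0, -58], -1],
    [[-318, -4, -243], [0, 0, -60], -1],
    [[-328, -4, -243], [0, 0, -60], -1],
    [[-328, -4, -243], [0, 0, -60], -1],
    [[-328, -4, -243], [0, 0, -60], -1]
  ]
}}

```text
time: 5.15
tool_pos: [0.6369, -0.1696, 0.2707]
ee_rot: [3.141, 0.0, -3.14]
wrist_force: [0.2, -0.4, -1.5]
width: 0.0176
```

Run:
```python
from h import *
o=status.get_obs();im=save('wrist','w2.png');print(o['tool_pos'],np.degrees(o['ee_rot']),o['wrist_force'],o['wrist_torque'],o['width'])
```

```text
[ 0.6368656  -0.16964738  0.27074487] [ 1.79976538e+02  1.58402577e-03 -1.79935804e+02] [ 0.18952133 -0.43805304 -1.45503879] [ 0.02036824  0.03163437 -0.00865214] 0.017550267581277472
```

View pics/w2.png

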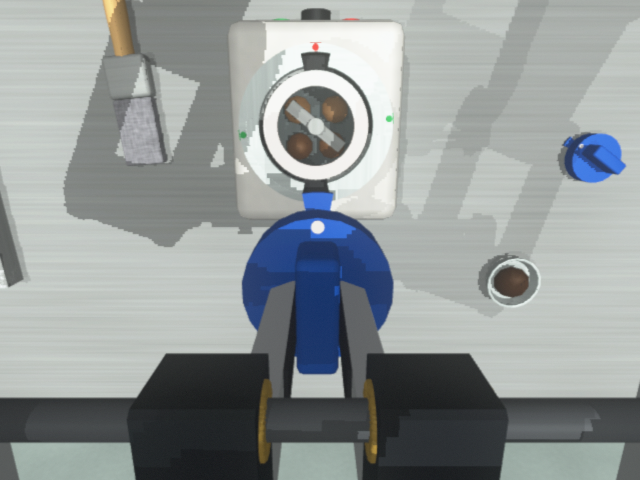

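Run:
```python
from h import *
o=status.get_obs();c=cam('wrist',o);A=Rm(o['ee_rot']);im=cv2.imread('pics/w2.png')
T=lambda P:(A.T@(P-o['tool_pos'])*1e3).round(1)
hsv=cv2.cvtColor(im,cv2.COLOR_BGR2HSV)
g=cv2.inRange(hsv,(45,100,50),(85,255,255));r=cv2.inRange(hsv,(0,120,120),(8,255,255))|cv2.inRange(hsv,(172,120,120),(180,255,255))
for nm,m in(('g',g),('r',r)):
  n,l,s,ce=cv2.connectedComponentsWithStats(m)
  for i in range(1,n):
    if s[i,4]>3 and ce[i][1]<220 : print(nm,s[i],ce[i],T(px2z(c,*ce[i],.165)),px2z(c,*ce[i],.165).round(4))
# seal ring white/dark outer edge and dark/collar edge by radial scan
gray=cv2.cvtColor(im,cv2.COLOR_BGR2GRAY).astype(float)
c0=np.array([316.,125.]);E=[];F=[]
for a in np.radians(list(range(-60,61,4))+list(range(120,241,4))):
    rr=np.arange(38,66,.25);p=c0[:,None]+np.array([np.cos(a),np.sin(a)])[:,None]*rr
    v=cv2.remap(gray.astype(np.float32),p[0].astype(np.float32)[None],p[1].astype(np.float32)[None],1)[0]
    d=np.gradient(cv2.GaussianBlur(v[None],(9,1),1.5)[0]);i=d.argmin();j=i+d[i:].argmax();E.append(p[:,i]);F.append(p[:,j])
for nm,Q,z in(('seal',E,.162),('bore',F,.165)):
    W=np.array([px2z(c,*q,z)[:2] for q in Q]);from scipy.optimize import least_squares as ls
    s=ls(lambda x:np.hypot(*(W-x[:2]).T)-x[2],[.557,-.17,.038],loss='soft_l1',f_scale=.001);print(nm,s.x.round(4),np.abs(s.fun).mean().round(5),T(np.array([*s.x[:2],.165])))
# lid
w=cv2.inRange(hsv,(0,0,190),(180,50,255))[218:238,306:330];yy,xx=np.nonzero(w);d=(xx.mean()+306,yy.mean()+218)
zt=o['tool_pos'][2];print('dot',d,T(px2z(c,*d,zt-.0035)),'lugtip',T(px2z(c,318,192,zt-.0235)))
a=cv2.resize(im[30:260,225:410],None,fx=2.6,fy=2.6,interpolation=3);cv2.imwrite('pics/c2.png',a)
```

```text
g [278  19   5   1   5] [280.  19.] [142.2 -22.9 105.9] [ 0.4948 -0.1926  0.165 ]
g [386 116   6   6  25] [388.56 118.4 ] [ 83.1  47.3 105.9] [ 0.5538 -0.1224  0.165 ]
g [240 132   6   6  26] [242.65384615 134.69230769] [ 72.7 -49.4 105.9] [ 0.5643 -0.2191  0.165 ]
r [346  19   9   1   9] [350.  19.] [142.2  20.5 105.9] [ 0.4947 -0.1492  0.165 ]
r [313  43   5   7  27] [315.          46.37037037] [126.7  -1.2 105.9] [ 0.5103 -0.1709  0.165 ]
seal [ 0.5589 -0.1707  0.0352] 0.00015 [ 78.   -1.1 105.9]
bore [ 0.559  -0.1707  0.0378] 0.00011 [ 78.   -1.  105.9]
dot (np.float64(317.2015503875969), np.float64(226.5891472868217)) [35.1  0.2  3.5] lugtip [47.6  0.6 23.5]
```

View pics/c2.png

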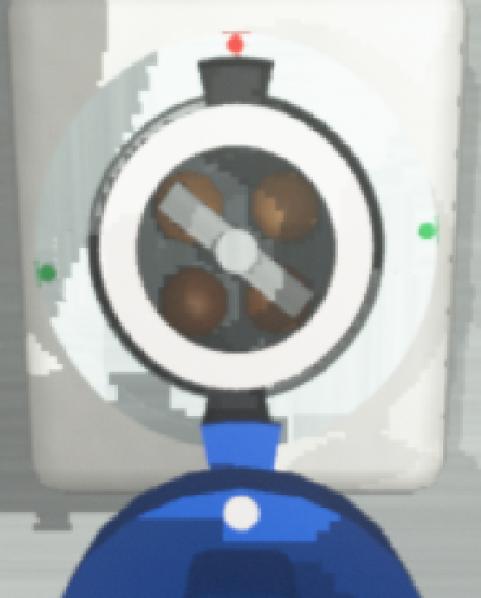

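Radii agree (seal 35.2, bore 37.8 mm). The collar is at tool (78, -1) and the lid centre at about (2, 0.3), with the yaws aligned. I move to just above the collar and compare lug and gap at nearly the same depth.

Call:
{"name": "move_arm", "arguments": {
  "targets": [
    [[30, -1, 10], [0, 0, 0], -1],
    [[60, -1.3, 30], [0, 0, 0], -1],
    [[76, -1.3, 50], [0, 0, 0], -1],
    [[76, -1.3, 62], [0, 0, 0], -1],
    [[76, -1.3, 70], [0, 0, 0], -1],
    [[76, -1.3, 72], [0, 0, 0], -1],
    [[76, -1.3, 72], [0, 0, 0], -1],
    [[76, -1.3, 72], [0, 0, 0], -1]
  ]
}}

```text
time: 6.2
tool_pos: [0.5617, -0.1721, 0.199]
ee_rot: [-3.141, 0.001, -3.141]
wrist_force: [0.5, -0.8, -2.1]
width: 0.0183
```

Run:
```python
from h import *
o=status.get_obs();im=save('wrist','w3.png');print(o['tool_pos'],np.degrees(o['ee_rot']),o['wrist_force'],o['wrist_torque'],o['width'])
cv2.imwrite('pics/c3.png',cv2.resize(im[120:320,200:440,::-1],None,fx=3,fy=3,interpolation=3))
```

```text
[ 0.5616904  -0.17212008  0.1990081 ] [-1.79983632e+02  5.64681380e-02 -1.79975399e+02] [ 0.48196533 -0.82476339 -2.0622032 ] [-0.00649234 -0.01492847 -0.04171876] 0.018301275263878036
```

View pics/c3.png

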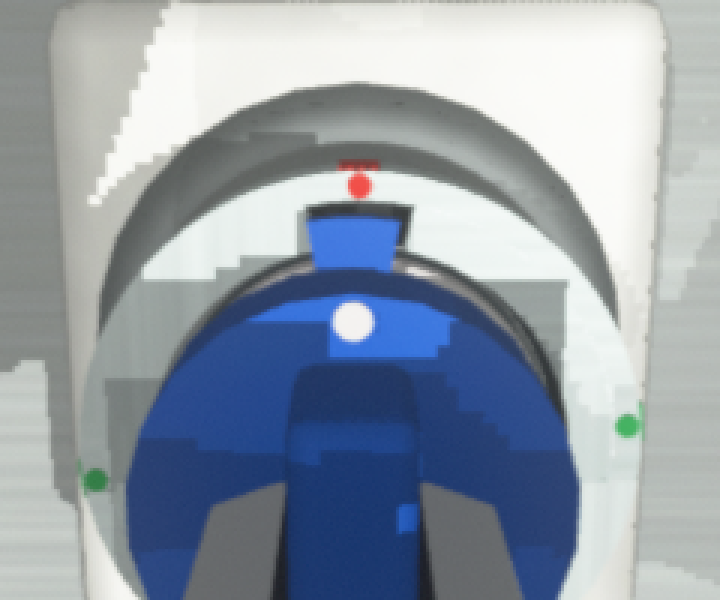

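Run:
```python
from h import *
o=status.get_obs();c=cam('wrist',o);A=Rm(o['ee_rot'])
T=lambda u,v,z:(A.T@(px2z(c,200+u/3,120+v/3,z)-o['tool_pos'])*1e3).round(1)[:2]
zt=o['tool_pos'][2]
print('dot',T(353,322,zt-.0035),'lug',T(355.5,219,zt-.0235),'lug corners',T(308,220,zt-.0235),T(403,220,zt-.0235))
print('gap end',T(360.5,204,.165),T(308,205,.165),T(413,205,.165),'red',T(359.5,185,.165),'g',T(96,480,.165),T(628,426,.165))
```

```text
dot [34.7  0.5] lug [47.1  0.9] lug corners [46.9 -6.9] [47.   8.7]
gap end [48.   1.8] [47.8 -7.3] [47.8 10.8] red [51.3  1.6] g [ -2.7 -46.5] [ 7.8 50.2]
```

Lug and gap differ by about 1.1 mm in tool y and 0.3 mm in x, and the angles agree within 0.5°. I correct this and lower slowly.

Call:
{"name": "move_arm", "arguments": {
  "targets": [
    [[0.3, 1.1, 0], [0, 0, 0], -1],
    [[0.3, 1.1, 2], [0, 0, 0], -1],
    [[0.3, 1.1, 4], [0, 0, 0], -1],
    [[0.3, 1.1, 6], [0, 0, 0], -1],
    [[0.3, 1.1, 7.5], [0, 0, 0], -1],
    [[0.3, 1.1, 9], [0, 0, 0], -1],
    [[0.3, 1.1, 9], [0, 0, 0], -1]
  ]
}}

```text
time: 7.12
tool_pos: [0.5608, -0.1709, 0.1896]
ee_rot: [3.142, 0.0, -3.141]
wrist_force: [-1.1, 0.7, -1.4]
width: 0.0176
```

Call:
{"name": "move_arm", "arguments": {
  "targets": [
    [[0, 0, 1], [0, 0, 0], -1],
    [[0, 0, 2], [0, 0, 0], -1],
    [[0, 0, 2], [0, 0, 0], -1],
    [[0, 0, 2], [0, 0, 0], -1]
  ]
}}

```text
time: 7.62
tool_pos: [0.5609, -0.1709, 0.1879]
ee_rot: [-3.141, 0.001, -3.141]
wrist_force: [-1.1, -0.5, 2.0]
width: 0.0178
```

Run:
```python
from h import *
o=status.get_obs();im=save('wrist','w4.png');print(o['tool_pos'],np.degrees(o['ee_rot']),o['wrist_force'],o['wrist_torque'],o['width'])
cv2.imwrite('pics/c4.png',cv2.resize(im[120:320,200:440,::-1],None,fx=3,fy=3,interpolation=3))
```

```text
[ 0.56090704 -0.1709377   0.18794555] [-1.79989105e+02  3.62686232e-02 -1.79983741e+02] [-1.05156809 -0.45467429  1.99542518] [ 0.11415275  0.1610959  -0.02614157] 0.017780120472913347
```

View pics/c4.png

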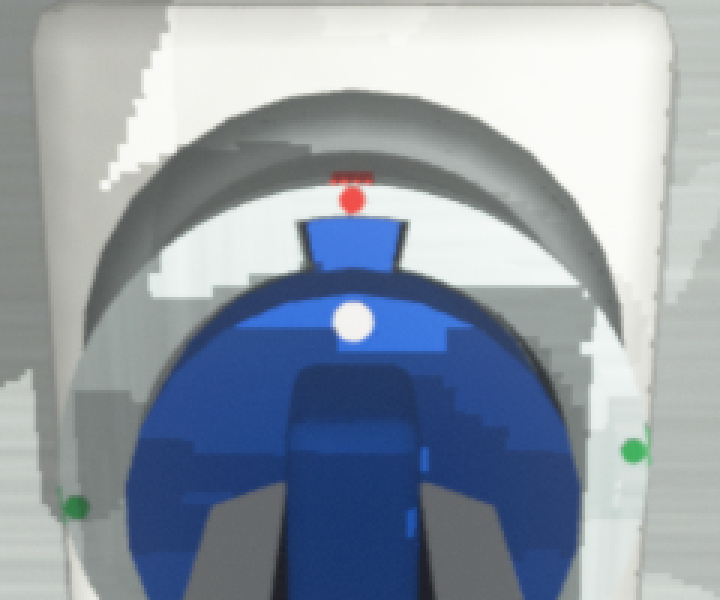

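The lug sits centred in the gap, with margins of about 5 px on both sides and the red mark at the same column. The seal has started to push back. I press in steps.

Call:
{"name": "move_arm", "arguments": {
  "targets": [
    [[0, 0, 1], [0, 0, 0], -1],
    [[0, 0, 2], [0, 0, 0], -1],
    [[0, 0, 3], [0, 0, 0], -1],
    [[0, 0, 4], [0, 0, 0], -1],
    [[0, 0, 4], [0, 0, 0], -1],
    [[0, 0, 4], [0, 0, 0], -1]
  ]
}}

```text
time: 8.43
tool_pos: [0.5609, -0.1709, 0.1845]
ee_rot: [-3.141, 0.001, -3.141]
wrist_force: [-2.4, 0.5, 5.8]
width: 0.0179
```

Call:
{"name": "move_arm", "arguments": {
  "targets": [
    [[0.4, 0, 1], [0, 0, 0], -1],
    [[0.4, 0, 2], [0, 0, 0], -1],
    [[0.4, 0, 3], [0, 0, 0], -1],
    [[0.4, 0, 4], [0, 0, 0], -1],
    [[0.4, 0, 4], [0, 0, 0], -1],
    [[0.4, 0, 4], [0, 0, 0], -1]
  ]
}}

```text
time: 9.18
tool_pos: [0.5609, -0.1709, 0.1817]
ee_rot: [-3.141, 0.003, -3.141]
wrist_force: [-3.2, 1.8, 9.2]
width: 0.018
```

Call:
{"name": "move_arm", "arguments": {
  "targets": [
    [[0.3, 0.3, 1], [0, 0, 0], -1],
    [[0.3, 0.3, 2], [0, 0, 0], -1],
    [[0.3, 0.3, 2.5], [0, 0, 0], -1],
    [[0.3, 0.3, 2.5], [0, 0, 0], -1],
    [[0.3, 0.3, 2.5], [0, 0, 0], -1]
  ]
}}

```text
time: 9.8
tool_pos: [0.561, -0.1709, 0.18]
ee_rot: [-3.14, 0.004, -3.141]
wrist_force: [-2.3, 0.9, 11.6]
width: 0.0177
```

Run:
```python
from h import *
for _ in range(2):
  o=status.get_obs();print(o['tool_pos'],np.degrees(o['ee_rot']),o['wrist_force'],o['wrist_torque'],o['width'],o['time'])
  im=save('wrist','w5.png')
```

```text
[ 0.56095015 -0.17091264  0.18003695] [-179.90768599    0.23270127 -179.97972056] [-2.29965109  0.85606089 11.55359674] [ 0.28784499  0.64313199 -0.02712961] 0.01774873992586142 9.8
[ 0.56095183 -0.17091057  0.18003307] [-179.90967503    0.23363379 -179.98021434] [-1.41042561  1.04199165 11.02314052] [ 0.30580087  0.66492314 -0.01458866] 0.01770072947770249 9.85
```

Call:
{"name": "move_arm", "arguments": {
  "targets": [
    [[0, 0, 1], [0, 0, 0], -1],
    [[0, 0, 1], [0, 0, 0], -1],
    [[0, -0.1, 1], [0, 0, 3], -1],
    [[0, -0.2, 1], [0, 0, 6], -1],
    [[0, -0.3, 1], [0, 0, 9], -1],
    [[0, -0.4, 1], [0, 0, 12], -1],
    [[0, -0.4, 1], [0, 0, 12], -1],
    [[0, -0.4, 1], [0, 0, 12], -1]
  ]
}}

```text
time: 10.9
tool_pos: [0.5618, -0.1718, 0.1796]
ee_rot: [-3.14, 0.007, 2.933]
wrist_force: [-0.3, 0.1, 11.5]
width: 0.0181
```

Run:
```python
from h import *
for _ in range(2):
  o=status.get_obs();print(o['tool_pos'],np.degrees(o['ee_rot']),o['wrist_force'],o['wrist_torque'],o['width'],o['time'])
  im=save('wrist','w6.png')
cv2.imwrite('pics/c6.png',cv2.resize(im[120:320,200:440,::-1],None,fx=3,fy=3,interpolation=3))
```

```text
[ 0.5617917  -0.1717631   0.17959762] [-179.9239971     0.39412806  168.02226915] [-0.30972855  0.0758268  11.48639461] [0.13097721 0.37153301 0.05426652] 0.01810787993326052 10.9
[ 0.56179247 -0.17177408  0.17957244] [-179.927477      0.39153284  168.01832458] [-1.08815764 -0.69099014 11.70653562] [0.13849967 0.35208292 0.0556542 ] 0.01798680873167305 10.95
```

View pics/c6.png

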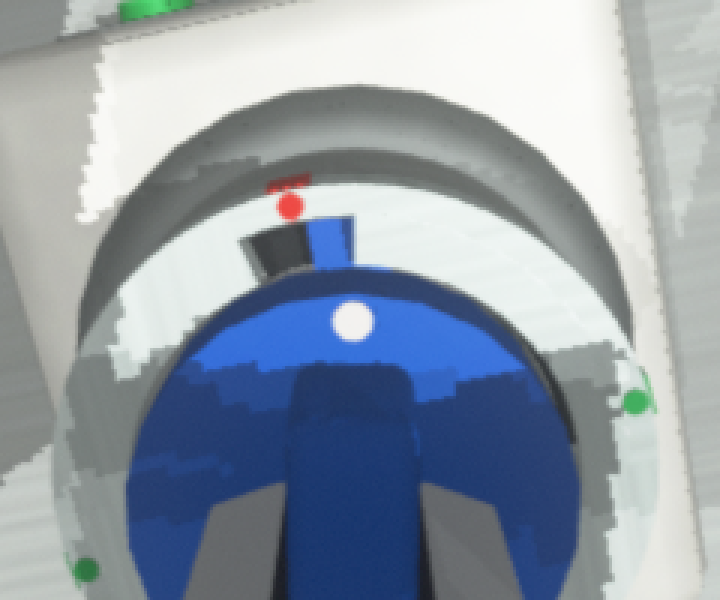

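The lug is half hidden under the land, so it is passing beneath it at 11.6 N. I continue the turn.

Call:
{"name": "move_arm", "arguments": {
  "targets": [
    [[0, -0.2, 0], [0, 0, 6], -1],
    [[0, -0.4, 0], [0, 0, 12], -1],
    [[0.1, -0.6, 0], [0, 0, 18], -1],
    [[0.2, -0.8, 0], [0, 0, 24], -1],
    [[0.3, -0.95, 0], [0, 0, 30], -1],
    [[0.4, -1.1, 0], [0, 0, 36], -1],
    [[0.5, -1.3, 0], [0, 0, 42], -1],
    [[0.6, -1.4, 0], [0, 0, 48], -1],
    [[0.8, -1.5, 0], [0, 0, 54], -1],
    [[1, -1.6, 0], [0, 0, 60], -1],
    [[1, -1.6, 0], [0, 0, 60], -1],
    [[1, -1.6, 0], [0, 0, 60], -1]
  ]
}}

```text
time: 12.5
tool_pos: [0.5605, -0.1735, 0.1796]
ee_rot: [3.136, 0.005, 1.885]
wrist_force: [-1.7, -0.8, 12.6]
width: 0.0176
```

Call:
{"name": "move_arm", "arguments": {
  "targets": [
    [[0, -0.2, 0], [0, 0, 5], -1],
    [[0, -0.3, 0], [0, 0, 9], -1],
    [[0, -0.4, 0], [0, 0, 12.5], -1],
    [[0, -0.4, 0], [0, 0, 12.5], -1],
    [[0, -0.4, 0], [0, 0, 12.5], -1]
  ]
}}

```text
time: 13.12
tool_pos: [0.5601, -0.1736, 0.1796]
ee_rot: [3.136, 0.004, 1.667]
wrist_force: [-1.0, -0.7, 11.4]
width: 0.0178
```

Run:
```python
from h import *
o=status.get_obs();print(o['tool_pos'],np.degrees(o['ee_rot']),o['wrist_force'],o['wrist_torque'],o['width'],o['time'])
im=save('wrist','w7.png')
cv2.imwrite('pics/c7.png',cv2.resize(im[120:320,200:440,::-1],None,fx=3,fy=3,interpolation=3))
```

```text
[ 0.56005234 -0.1736163   0.17961356] [179.65515113   0.22801523  95.50067663] [-1.0046564  -0.72058845 11.38893894] [-0.06496842  0.48437933 -0.02278964] 0.017829075795112802 13.125
```

View pics/c7.png

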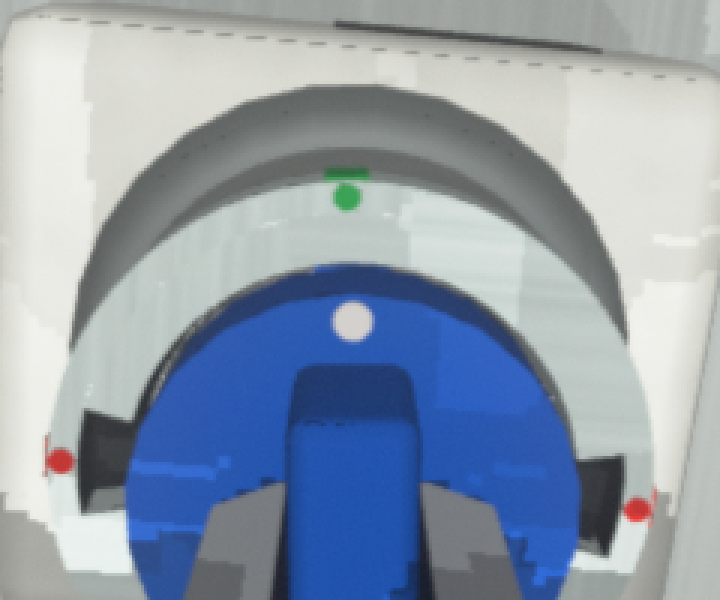

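Call:
{"name": "move_arm", "arguments": {
  "targets": [
    [[0, 0, -1], [0, 0, 0], -1],
    [[0, 0, -2], [0, 0, 0], -1],
    [[0, 0, -3], [0, 0, 0], -1],
    [[0, 0, -4], [0, 0, 0], -1],
    [[0, 0, -5], [0, 0, 0], -1],
    [[0, 0, -6], [0, 0, 0], -1],
    [[0, 0, -6], [0, 0, 0], -1],
    [[0, 0, -6], [0, 0, 0], -1]
  ]
}}

```text
time: 14.18
tool_pos: [0.56, -0.1736, 0.1839]
ee_rot: [3.137, 0.003, 1.667]
wrist_force: [0.3, -1.0, 7.0]
width: 0.0177
```

Call:
{"name": "move_arm", "arguments": {
  "targets": [
    [[0, 0, -1], [0, 0, 0], -1],
    [[0, 0, -2], [0, 0, 0], -1],
    [[0, 0, -3], [0, 0, 0], -1],
    [[0, 0, -3], [0, 0, 0], -1],
    [[0, 0, -3], [0, 0, 0], -1]
  ]
}}

```text
time: 14.8
tool_pos: [0.5592, -0.1729, 0.1853]
ee_rot: [3.14, 0.001, 1.667]
wrist_force: [1.8, -2.0, 4.5]
width: 0.018
```

Call:
{"name": "move_arm", "arguments": {
  "targets": [
    [[0, 0, -1], [0, 0, 0], -1],
    [[0, 0, -2], [0, 0, 0], -1],
    [[0, 0, -2], [0, 0, 0], -1],
    [[0, 0, -2], [0, 0, 0], -1]
  ]
}}

```text
time: 15.3
tool_pos: [0.559, -0.1728, 0.1856]
ee_rot: [3.141, 0.0, 1.667]
wrist_force: [6.2, -3.8, -1.2]
width: 0.0175
```

Lifting is now stiff (0.3 mm for 5.7 N), so the lugs are caught in the notches. I open the gripper and rise.

Call:
{"name": "move_arm", "arguments": {
  "targets": [
    [[0, 0, 0], [0, 0, 0], 0],
    [[0, 0, 0], [0, 0, 0], 0],
    [[0, 0, 0], [0, 0, 0], 0],
    [[0, 0, 0], [0, 0, 0], 0],
    [[0, 0, -10], [0, 0, 0], 0],
    [[0, 0, -40], [0, 0, 0], 0],
    [[0, 0, -80], [0, 0, 0], 0],
    [[0, 0, -100], [0, 0, 0], 0],
    [[0, 0, -100], [0, 0, 0], 0],
    [[0, 0, -100], [0, 0, 0], 0]
  ]
}}

```text
time: 16.55
tool_pos: [0.5581, -0.1724, 0.2861]
ee_rot: [-3.14, -0.001, 1.667]
wrist_force: [0.5, -0.3, -0.7]
width: 0.0473
```

Run:
```python
from h import *
o=status.get_obs();print(o['tool_pos'],o['wrist_force'],o['width'],o['time'])
im=save('wrist','w8.png');c=cam('wrist',o)
hsv=cv2.cvtColor(im[:,:,::-1].copy(),cv2.COLOR_BGR2HSV)
for nm,m in(('g',cv2.inRange(hsv,(45,100,50),(85,255,255))),('r',cv2.inRange(hsv,(0,120,120),(8,255,255))|cv2.inRange(hsv,(172,120,120),(180,255,255)))):
  n,l,s,ce=cv2.connectedComponentsWithStats(m)
  for i in range(1,n):
    if s[i,4]>8:print(nm,s[i,4],ce[i].round(1),px2z(c,*ce[i],.165).round(4))
t=save('top','t8.png')
o=np.zeros((480,800,3),np.uint8);o[:,:480]=im[:,80:560,::-1];o[:320,480:]=cv2.resize(t[150:310,160:480,::-1],(320,160)).repeat(2,0)[:320]
cv2.imwrite('pics/f8.png',o)
```

```text
[ 0.55813711 -0.17237912  0.28607664] [ 0.5045093  -0.29887316 -0.72184981] 0.04726197910532155 16.55
g 17 [318.8 161.5] [ 0.5534 -0.1192  0.165 ]
g 20 [318.8 166.2] [ 0.5537 -0.1225  0.165 ]
g 16 [320.1 292.3] [ 0.5643 -0.2191  0.165 ]
r 15 [232.6 165. ] [ 0.4923 -0.1276  0.165 ]
r 18 [254.8 226.1] [ 0.5106 -0.1709  0.165 ]
r 20 [384.  237.9] [ 0.6076 -0.1707  0.165 ]
```

View pics/f8.png

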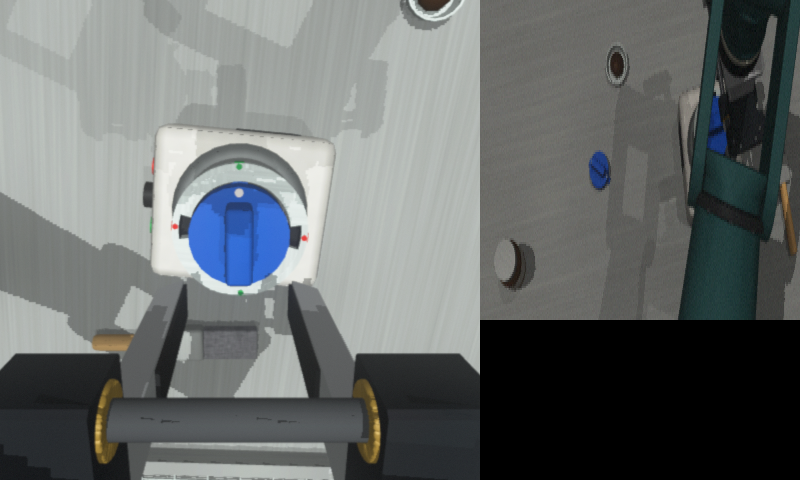

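The bar and dot (319,193) lie on the line between the green notch marks (319,166)–(320,292), and both gaps are empty. On release the TCP was at 0.1856, which puts the underside 7 mm below the top face, as it should be when locked. The jar, dish and brush are unmoved, so I hand in.

```bash
python3 -c "
from h import *
print(order.close_job())"
```

```text
the job is handed in; nothing more can be done
None
```

The mill is closed. I picked up the middle-sized blue lid, set its lugs in the collar gaps, pressed it down and turned it about 84° clockwise. The job is handed in at about 17 s on the robot's clock; no verdict was reported.

**Push:** the highest I read was 12.6 N, well under the 30 N limit. I read force only at the end of each move, so a brief peak within a move would not show.

**Locked:**
- When I eased off, the lid rose with the spring and then held firm: the last 0.3 mm of lift took 5.7 N.
- On release the underside was about 7 mm below the collar's top face, as the locked position should be.
- In the last picture the lid's bar and white dot lie on the line of the green notch marks, within about 1°. Both gaps are empty.

**Bystanders:** the jar, dish and brush look unmoved. In the last top view the arm hid part of the mill and brush; the wrist view showed both clearly.

**Disagreement:** the estimates of where the lid sat in the grip differed by about 1 mm, which the fit tolerated. No check failed.

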